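Hang the pen holder on the rail's two studs

ROBOT

A 6-joint arm with a two-finger parallel gripper is mounted at the origin on a cart in front of the work surface, level with it; the furniture and walls round the work are solid. World frame = base frame: x ahead of the robot, y to its left, z up, the work surface at z = 0. Lengths are in mm, angles in rad, forces in N, time in s.
With the tool pointing down it reaches from about 350 to 775 mm from the base axis. Payload 7.3 kg.
Tool frame: the origin (TCP) lies on the centre line of the jaws, within the pads' length; the fingertips stand 22 mm ahead of it and the grasp point (between the pads) lies 3 mm ahead of it (bot.finger_overhang is the distance from the TCP to the fingertips, in mm); y points along the fingers, z is the direction in which the jaws open and shut, and the axes are right-handed (so a half turn about y gives the same grasp; the last joint's range is limited). The gripper opens to 92 mm and grips with 3 to 60 N. Pads are 19 mm wide; open, the fingers measure 130 mm over their backs; the gripper's body (75 mm by 190 mm) begins 47 mm behind the grasp point.
Start: joints at [1.024, 0.342, 1.524, -0, 1.275, -0.146], TCP at [204.818, 483.417, 248.741] pointing down, gripper open.
Joint ranges: [-2.53, 2.53], [-0.77, 2.02], [0.04, 2.7], [-1, 4.14], [0.28, 2.66], [-3.11, 3.11]. Speed limits (rad/s): [2.57, 2.57, 3.14, 3.14, 3.14, 3.14].

INTERFACE

Orientations are given as [roll, pitch, yaw] about the fixed x, y, z axes, in that order (R = Rz(yaw) Ry(pitch) Rx(roll)).
In Python, from plant import bot, viewer, find_in, spot_point gives the robot as it stands.
- The arm moves only by the tool send_rows, never from a script. Its argument "moves" is a list of rows, each a list of 3 entries, a list of its own where there are three numbers: the shift along the tool's x, y, z in mm, then the turn, a rotation vector about the tool's x, y, z in degrees, then the finger opening in mm, from 0 to 91.8. A call has 1 to 20 rows; each row shifts and turns the pose as measured when the row begins, along the tool's axes as they then stand; what a row does not reach is not made up. A row lasts 1/8 s, in which the tool goes at most 62.5 mm and 10.7 degrees, less where a joint would pass 70% of its speed; a pose out of reach is approached as far as the arm can. A call with a gripper value outside its range is refused whole. The fingers move at their own pace and stop on an object; the grip force is fixed at half the most. Time passes only in rows, so rows that do not move let the fingers close. It gives the time, the measured TCP pose, the force and the opening at its end, in the units of the state.
- bot.get_obs(): the state, without advancing time (a new reading comes with each control period).
- viewer.capture(name): name is "side" or "top"; returns the picture (420x560x3 uint8, blue, green, red); there is no depth.
- viewer.camera_model(name): a dict with "fx", "fy", "cx", "cy" (pixels), "distortion" ([k1, k2, p1, p2, k3] as OpenCV has them; the pictures are not rectified), "rvec" (rotation vector, rad) and "tvec" (3), from world to camera coordinates, as OpenCV has them. Camera axes: x right, y down, z forward; pixel columns grow to the right and rows downward; lengths in mm; the calibration is good to about 2 mm. A picture is of the moment at which its call begins. camera_model takes no time and is no camera call.
- bot.close_job(): hands the job in, once; it reports no verdict.
Trained networks look in the newest picture that a camera, given by its name, has taken for a name from the list of things; names that differ only in an ending like _2 or _b are one class to them, and where a whole thing is asked for, a point or a joint stands for the part that bears it (a point fixed in the world has none). Each returns a list of dicts, best first, with "conf" (0 to 1); they miss things now and then, are a little off and sometimes report something else, mostly with a low value. They report only what shows in the picture. A call takes as long as a camera call.
- find_in(camera, thing): "extent" ([centre column, centre row, width, height] in pixels, round what is visible of it).
- spot_point(camera, thing): "point" ([column, row] in pixels: a listed point, or the origin of a listed thing).
The state is a dict: "time": time; "joint_positions": joint angles; "dq": joint speeds; "tau": joint torques, N m; "tool_pos": TCP position; "tcp_rot": TCP orientation; "contact_force": force on the tool from outside, world axes, zero at the start; "moment": the same for the moment, N m; "grip_width": finger opening in mm.
Only numpy, scipy, OpenCV 4.12 (cv2) and the standard library are available. Lean on these libraries where they do the work, as an engineer would, in place of code of your own. Each camera call takes 0.05 s, during which the arm holds its last target.

TASK

Hang the yellow pen holder on the panel's rail: bring its two keyholes over the two free studs together so that its back lies flat on the panel, then draw it straight down until the studs sit at the ends of both slots, and let go so that it hangs there upright. The studs are clamped only by hand and not exactly in the middle of their place, so feel for them gently: never press hard on the panel or the studs, and leave the phone, the tape, the eraser and the mug where they are.

Things in the scene. Friction and masses are not known exactly. Their poses are not given: they have to be found in the camera images.
- holder: Loose yellow sheet-steel pen holder, 0.19 to 0.34 kg: a square open cup 64 (x) x 60 (y) x 95 (z) mm, walls 3 mm, with a flat 3 mm back sheet at +x that spreads beyond the cup as two ears (116 mm over both, z 62 to 103 mm). Origin: centre of the cup's underside; z up, +x to the back that goes against the panel. It stands upright on the desk at the start. Room for fingers on both cup sides (grip 60 mm across y, about z 75 mm).
- holder_holes (a point): Point on the rear face of the holder's back sheet, midway between its two keyholes, level with the centres of their wide round parts; 32 mm behind (+x) and 78 mm above the holder's origin; axes as the holder. Keyholes are at y +43 and -43 mm; wide part 15 mm across; above it a slot 8 mm wide whose end lies 17 mm above the wide part's centre, so the holder drops 14 mm from entered to seated.
- rail_mid (a point): Middle of the free place on the panel's aluminium rail: on the rail's front face, at stud height, 147 mm above the desk; x points into the panel, z up. Two fixed steel studs stand out to -x, 86 mm apart along y at this height: shank 6 mm across and 4.5 mm long, then a head 11 mm across and 3.5 mm thick (8 mm in all). Both sit on one clamped bar whose middle may be up to 10 mm to either side (y) of this point: that shift is not measured; see it or feel for it.
- panel: Fixed desk panel 340 (y) x 168 (z) x 18 mm: grey board in a white frame, with a slotted aluminium rail near its top, on two flat feet 6 mm high that reach 55 mm in front of it at y +-125 mm. Origin on the desk below the middle of its flat front face; -x is its front, the free place is at y -62 mm. A blue tray hangs fixed at y 40 to 156 mm, standing out 58 mm, top 158 mm above the desk.
- smartphone: Black phone lying face up, 146x71x8 mm; origin under its centre; leave it.
- tape_roll: Roll of masking tape lying flat, 103x99x24 mm; origin under its centre; leave it.
- eraser: Blue-sleeved eraser, 46x23x13 mm; origin under its centre; leave it.
- mug: Black and white mug, 82x111x97 mm; origin under its centre; leave it.

How it is judged:
By the outcome, as a careful person would: the job done as asked, in the order asked, and still so for the second after the job is handed in, with the robot touching nothing.
It also fails if it takes over 58 s, if anything falls off the work surface, if the arm or the gripper's body presses on something with over 40 N, if the wrist force passes 120 N, or if a joint passes its speed limit or range.

## Working session

There is one attempt and no reset: what is moved stays moved. The work goes in short steps, Python scripts to look and compute and a tool call to move; the robot and the scene stay as the last step left them, time stands still between calls to the robot, and variables do not carry over. Pictures are saved under pics/ and viewed, and the job is handed in when it is done.

Besides the shell and the picture viewer there is one more tool, called by a JSON object that holds its "op" and its "data", one argument or row to a line. send_rows: Moves the arm, as the interface text tells. Its arguments: {"type":"object","properties":{"moves":{"type":"array","items":{"type":"array"}}},"required":["moves"]}

```bash
ls; mkdir -p pics; cat > h.py <<'E'
import numpy as np, cv2
from plant import bot, viewer, find_in, spot_point
def cam(n):
    m=viewer.camera_model(n)
    K=np.array([[m['fx'],0,m['cx']],[0,m['fy'],m['cy']],[0,0,1.]])
    return K,np.array(m['distortion'],float),np.array(m['rvec'],float),np.array(m['tvec'],float)
def proj(n,P):
    K,d,r,t=cam(n)
    return cv2.projectPoints(np.array(P,float).reshape(-1,1,3),r,t,K,d)[0].reshape(-1,2)
def ray(n,px):
    K,d,r,t=cam(n)
    u=cv2.undistortPoints(np.array(px,float).reshape(-1,1,2),K,d).reshape(-1,2)
    R=cv2.Rodrigues(r)[0]
    o=-R.T@t
    D=np.c_[u,np.ones(len(u))]@R
    return o,D/np.linalg.norm(D,axis=1)[:,None]
def onplane(n,px,ax,val):
    o,D=ray(n,px)
    s=(val-o[ax])/D[:,ax]
    return o+D*s[:,None]
def tri(pa,pb,a='side',b='top'):
    o1,d1=ray(a,[pa]);o2,d2=ray(b,[pb]);d1=d1[0];d2=d2[0]
    s=np.linalg.lstsq(np.c_[d1,-d2],o2-o1,rcond=None)[0]
    p=o1+s[0]*d1;q=o2+s[1]*d2
    return (p+q)/2,np.linalg.norm(p-q)
E
python3 - <<'E'
from h import *
np.set_printoptions(precision=1,suppress=True)
for n in('side','top'):
    im=viewer.capture(n);cv2.imwrite(f'pics/{n}0.png',im)
    K,d,r,t=cam(n);R=cv2.Rodrigues(r)[0];print(n,K[0,0],'pos',-R.T@t,'fwd',R[2])
    for th in('holder','holder_holes','rail_mid','panel'):
        print(th,[(np.round(x['point']),round(x['conf'],2)) for x in spot_point(n,th)[:3]])
print(bot.get_obs())
E
```

```text
pics
side 394.619457674171 pos [ 533.  -790.7  455.1] fwd [ 0.   0.9 -0.3]
holder [(array([253., 340.]), 0.67), (array([267., 301.]), 0.42)]
holder_holes [(array([268., 300.]), 0.79), (array([326., 255.]), 0.2)]
rail_mid [(array([337., 205.]), 0.95)]
panel [(array([264., 288.]), 0.7), (array([326., 255.]), 0.6)]
top 459.9178884786676 pos [ 490.9   98.5 1137.1] fwd [ 0.1 -0.  -1. ]
holder [(array([409., 236.]), 0.83)]
holder_holes [(array([416., 218.]), 0.69)]
rail_mid [(array([310., 152.]), 0.66)]
panel [(array([278., 168.]), 0.69)]
{'time': 0.5, 'joint_positions': array([ 1. ,  0.3,  1.5,  0. ,  1.3, -0.1]), 'dq': array([ 0., -0., -0., -0.,  0., -0.]), 'tau': array([ -0. , -43.1, -24.4,   0.1,   0. ,  -0. ]), 'tool_pos': array([204.8, 483.4, 248.7]), 'tcp_rot': array([-1.6,  0. , -0.4]), 'contact_force': array([-0.6, -0.3, -0. ]), 'moment': array([ 0., -0., -0.]), 'grip_width': 91.81757203468815}
```

View pics/side0.png

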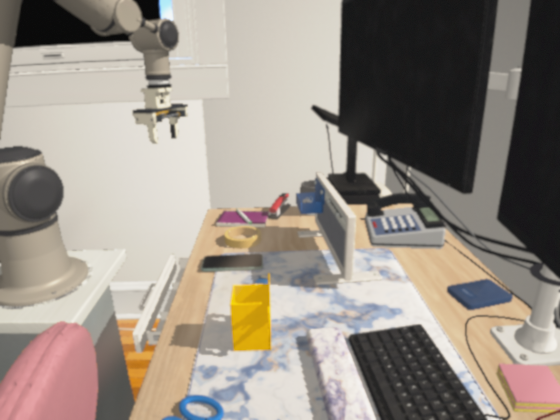

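View pics/top0.png

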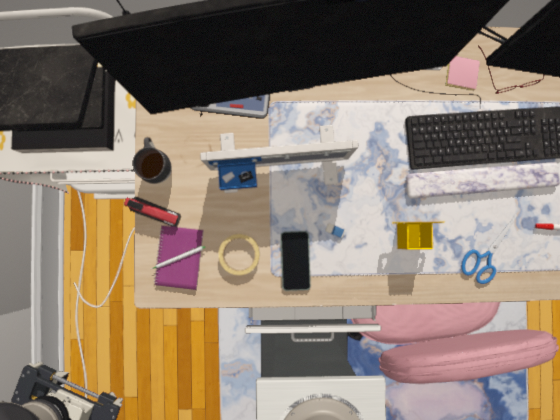

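```bash
python3 - <<'E'
from h import *
a=cv2.imread('pics/side0.png');b=cv2.imread('pics/top0.png')
cv2.imwrite('pics/z1.png',cv2.resize(a[165:285,280:400],None,fx=5,fy=5,interpolation=cv2.INTER_CUBIC))
cv2.imwrite('pics/z2.png',cv2.resize(b[120:220,195:365],None,fx=4.7,fy=4.7,interpolation=cv2.INTER_CUBIC))
cv2.imwrite('pics/z3.png',cv2.resize(a[265:365,215:315],None,fx=6,fy=6,interpolation=cv2.INTER_CUBIC))
cv2.imwrite('pics/z4.png',cv2.resize(b[205:285,370:470],None,fx=7,fy=7,interpolation=cv2.INTER_CUBIC))
E
```

```text
(no output)
```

View pics/z1.png

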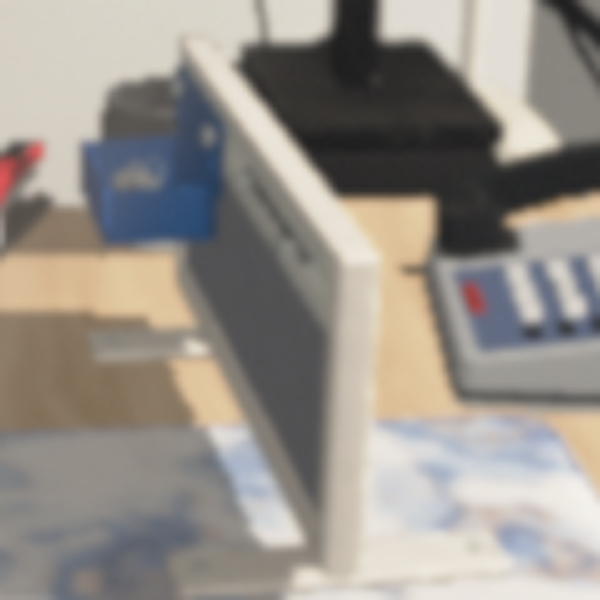

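View pics/z2.png

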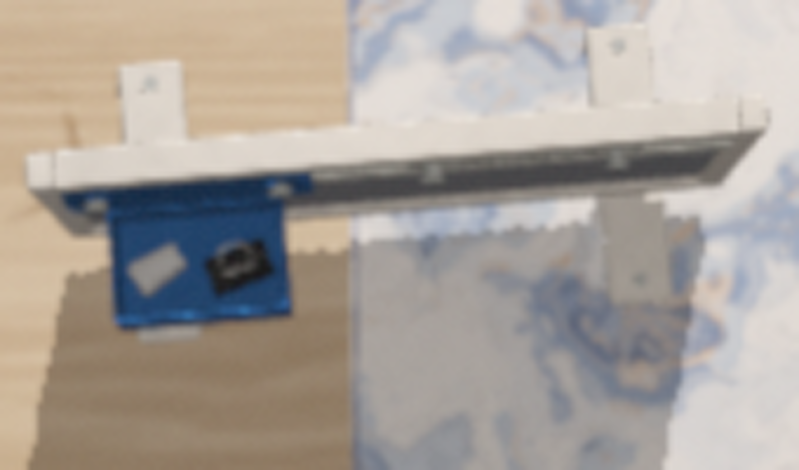

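View pics/z3.png

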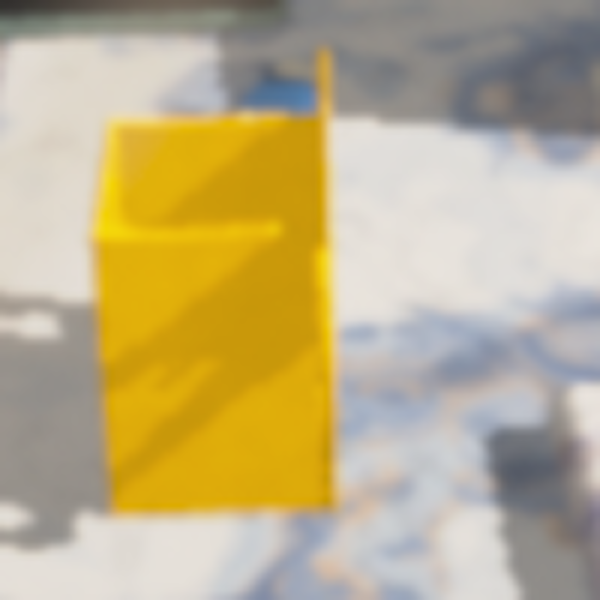

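View pics/z4.png

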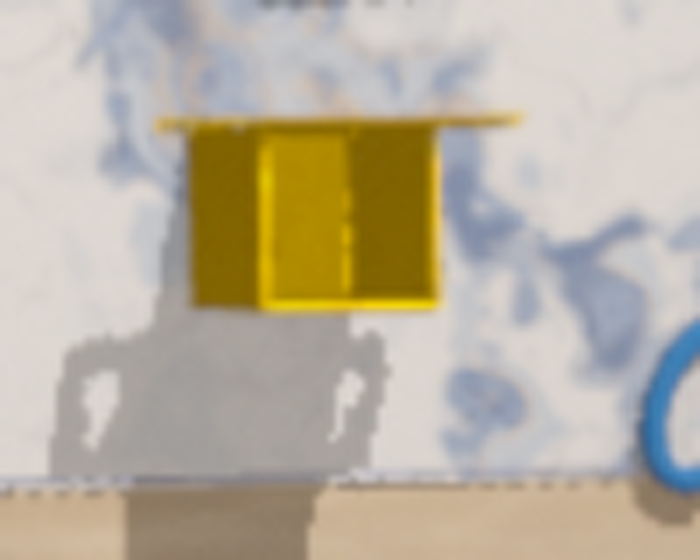

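```bash
python3 - <<'E'
from h import *
np.set_printoptions(precision=1,suppress=True)
z2=lambda x,y:(195+(x+.5)/4.7-.5,120+(y+.5)/4.7-.5)
L,R=onplane('top',[z2(29,189),z2(768,124)],2,168)
print('front top',L,R,np.linalg.norm(L-R),np.degrees(np.arctan2(*(L-R)[:2])))
LB,RB=onplane('top',[z2(28,156),z2(768,97)],2,168)
print('back top',LB,RB,np.degrees(np.arctan2(*(LB-RB)[:2])))
s=onplane('top',[z2(432,173),z2(617,158)],2,147);print('studs',s,np.linalg.norm(s[0]-s[1]),np.degrees(np.arctan2(*(s[0]-s[1])[:2])))
# side: near edge
z1=lambda x,y:(280+(x+.5)/5-.5,165+(y+.5)/5-.5)
# top: holder
z4=lambda x,y:(370+(x+.5)/7-.5,205+(y+.5)/7-.5)
e=onplane('top',[z4(158,124),z4(520,118)],2,103);print('ear ends',e,np.linalg.norm(e[0]-e[1]))
c=onplane('top',[z4(258,305),z4(438,305)],2,95);print('front cup corners',c)
z3=lambda x,y:(215+(x+.5)/6-.5,265+(y+.5)/6-.5)
b=onplane('side',[z3(112,514),z3(338,510)],2,0);print('bottom',b)
t,err=tri((253,340),(409,236));print('holder',t,err)
t,err=tri((268,300),(416,218));print('holes',t,err)
t,err=tri((337,205),(310,152));print('rail',t,err)
print('panel side-near',tri(z1(345,268),z2(768,124)))
print('panel orig net',onplane('top',[(278,168)],2,0))
E
```

```text
front top [665.9 259.8 168. ] [691.9 -76.7 168. ] 337.52329781556136 -4.407599953085132
back top [681.1 260.3 168. ] [704.4 -77.1 168. ] -3.9433519196833364
studs [[674.7  76.3 147. ]
 [680.8  -9.6 147. ]] 86.18142633164038 -4.079729570548203
ear ends [[ 529.9 -161.9  103. ]
 [ 530.2 -281.6  103. ]] 119.77823909222667
front cup corners [[ 470.8 -195.3   95. ]
 [ 469.7 -255.1   95. ]]
bottom [[ 467.1 -249.9    0. ]
 [ 531.1 -251.5    0. ]]
holder [ 499.6 -228.5    3.1] 1.3038882792657176
holes [ 534.3 -223.7   81.6] 11.19187268720795
rail [684.   25.5 156.7] 4.05789854292696
panel side-near (array([691.5, -76.9, 166.2]), np.float64(1.359227663727752))
panel orig net [[672.9  94.7   0. ]]
```

```bash
cat >> h.py <<'E'
from scipy.spatial.transform import Rotation as Ro, Slerp
def Rt(yaw,tilt):  # deg; tool frame, y=pointing
    return Ro.from_euler('z',yaw,degrees=True)*Ro.from_matrix(np.array([[np.cos(np.radians(tilt)),0,np.sin(np.radians(tilt))],[np.sin(np.radians(tilt)),0,-np.cos(np.radians(tilt))],[0,1,0]]).T)
def plan(p0,R0,p1,R1,n,op):
    S=Slerp([0,1],Ro.concatenate([R0,R1]));rows=[]
    p=np.array(p0,float);R=R0
    for k in range(1,n+1):
        q=p0+(p1-p0)*k/n;Q=S(k/n)
        d=np.round(R.inv().apply(q-p),1);w=np.round((R.inv()*Q).as_rotvec(degrees=True),1)
        rows.append([d.tolist(),w.tolist(),op]);p=p+R.apply(d);R=R*Ro.from_rotvec(w,degrees=True)
    return rows,p,R
def state():
    o=bot.get_obs();return o,np.array(o['tool_pos']),Ro.from_euler('xyz',o['tcp_rot'])
def graspTCP(g,R): return np.array(g,float)-3*R.apply([0,1,0])
E
python3 - <<'E'
from h import *
np.set_printoptions(precision=2,suppress=True)
for z in (300,400,500,600,800):
    print(z,onplane('top',[(150,112),(306,90),(390,75)],2,z)[:,:2].round().tolist())
print(tri((475,200),(430,72)),tri((340,130),(150,112)))
o,p,R=state();print(o['time'],R.as_matrix())
R1=Rt(0,12)
g=graspTCP([495,-223,75],R1);print(g)
w=np.array([430.,130,250]);
r,pp,RR=plan(p,R,w,Slerp([0,1],Ro.concatenate([R,R1]))(.55),8,91.8);print(r)
r,pp,RR=plan(pp,RR,g+[0,0,115],R1,7,91.8);print(r)
E
```

```text
300 [[734.0, 334.0], [772.0, 42.0], [800.0, -118.0]]
400 [[705.0, 306.0], [738.0, 48.0], [763.0, -92.0]]
500 [[676.0, 278.0], [705.0, 55.0], [726.0, -66.0]]
600 [[647.0, 249.0], [671.0, 62.0], [689.0, -40.0]]
800 [[589.0, 193.0], [604.0, 76.0], [616.0, 11.0]]
(array([ 844.49, -222.75,  244.53]), np.float64(33.543247140735325)) (array([744.63, 341.75, 271.02]), np.float64(3.6974131748772114))
0.5 [[ 0.92 -0.    0.39]
 [-0.39 -0.    0.92]
 [-0.   -1.   -0.  ]]
[ 494.38 -223.     77.93]
[[[43.2, -0.2, -29.7], [0.2, -1.6, -0.8], 91.8], [[42.3, 0.4, -30.9], [0.1, -1.5, -0.8], 91.8], [[41.4, 0.8, -32.0], [0.2, -1.6, -0.8], 91.8], [[40.6, 1.3, -33.1], [0.2, -1.6, -0.9], 91.8], [[39.6, 1.9, -34.2], [0.1, -1.6, -0.8], 91.8], [[38.6, 2.3, -35.4], [0.2, -1.5, -0.8], 91.8], [[37.6, 2.7, -36.4], [0.2, -1.6, -0.8], 91.8], [[36.5, 3.1, -37.4], [0.1, -1.6, -0.8], 91.8]]
[[[17.1, 9.7, -48.0], [0.2, -1.5, -0.8], 91.8], [[15.7, 9.8, -48.5], [0.1, -1.4, -0.7], 91.8], [[14.3, 9.8, -48.9], [0.2, -1.5, -0.8], 91.8], [[13.0, 9.9, -49.3], [0.1, -1.5, -0.8], 91.8], [[11.5, 10.0, -49.6], [0.2, -1.4, -0.7], 91.8], [[10.2, 9.9, -49.9], [0.2, -1.5, -0.8], 91.8], [[8.7, 9.9, -50.2], [0.1, -1.5, -0.7], 91.8]]
```

{"op": "send_rows", "data": {
  "moves": [
    [[43.2,-0.2,-29.7],[0.2,-1.6,-0.8],91.8],
    [[42.3,0.4,-30.9],[0.1,-1.5,-0.8],91.8],
    [[41.4,0.8,-32],[0.2,-1.6,-0.8],91.8],
    [[40.6,1.3,-33.1],[0.2,-1.6,-0.9],91.8],
    [[39.6,1.9,-34.2],[0.1,-1.6,-0.8],91.8],
    [[38.6,2.3,-35.4],[0.2,-1.5,-0.8],91.8],
    [[37.6,2.7,-36.4],[0.2,-1.6,-0.8],91.8],
    [[36.5,3.1,-37.4],[0.1,-1.6,-0.8],91.8],
    [[17.1,9.7,-48],[0.2,-1.5,-0.8],91.8],
    [[15.7,9.8,-48.5],[0.1,-1.4,-0.7],91.8],
    [[14.3,9.8,-48.9],[0.2,-1.5,-0.8],91.8],
    [[13,9.9,-49.3],[0.1,-1.5,-0.8],91.8],
    [[11.5,10,-49.6],[0.2,-1.4,-0.7],91.8],
    [[10.2,9.9,-49.9],[0.2,-1.5,-0.8],91.8],
    [[8.7,9.9,-50.2],[0.1,-1.5,-0.7],91.8]
  ]
}}

```text
time: 2.38
tool_pos: [511.5, -240.9, 195.8]
tcp_rot: [-1.573, -0.227, 0.02]
contact_force: [0.9, -0.4, 0.3]
grip_width: 92.0
```

```bash
python3 - <<'E'
from h import *
np.set_printoptions(precision=2,suppress=True)
o,p,R=state();print(o['time'],p,(R.inv()*Rt(0,12)).as_rotvec(degrees=True),o['joint_positions'],o['contact_force'])
R1=Rt(0,12);g=graspTCP([495,-223,75],R1)
r,pp,RR=plan(p,R,g+[0,0,70],R1,4,91.8);print(r)
E
```

```text
2.375 [ 511.45 -240.89  195.78] [-0.15  1.14  1.  ] [-0.65  0.37  1.67  0.17  0.93 -2.33] [ 0.92 -0.36  0.29]
[[[-6.8, 10.7, 4.6], [-0.0, 0.3, 0.3], 91.8], [[-6.7, 10.7, 4.5], [-0.1, 0.3, 0.2], 91.8], [[-6.7, 10.8, 4.5], [-0.0, 0.3, 0.3], 91.8], [[-6.7, 10.8, 4.5], [-0.0, 0.2, 0.2], 91.8]]
```

{"op": "send_rows", "data": {
  "moves": [
    [[-6.8,10.7,4.6],[0,0.3,0.3],91.8],
    [[-6.7,10.7,4.5],[-0.1,0.3,0.2],91.8],
    [[-6.7,10.8,4.5],[0,0.3,0.3],91.8],
    [[-6.7,10.8,4.5],[0,0.2,0.2],91.8],
    [[0,0,0],[0,0,0],91.8]
  ]
}}

```text
time: 3.0
tool_pos: [492.6, -221.6, 144.3]
tcp_rot: [-1.569, -0.207, -0.002]
contact_force: [0.8, -0.3, 0.9]
grip_width: 91.8
```

```bash
python3 - <<'E'
from h import *
np.set_printoptions(precision=2,suppress=True)
o,p,R=state();print(o['time'],p,(R.inv()*Rt(0,12)).as_rotvec(degrees=True),o['contact_force'])
R1=Rt(0,12);g=graspTCP([495,-223,75],R1)
r,pp,RR=plan(p,R,g,R1,4,91.8);print(r)
for n in('side','top'): cv2.imwrite(f'pics/{n}1.png',viewer.capture(n))
a=cv2.imread('pics/side1.png');b=cv2.imread('pics/top1.png')
cv2.imwrite('pics/z5.png',np.hstack([cv2.resize(a[225:365,195:335],(400,400)),cv2.resize(b[165:285,360:480],(400,400))]))
E
```

```text
3.0 [ 492.55 -221.65  144.29] [-0.1  -0.11 -0.16] [ 0.82 -0.28  0.86]
[[[-3.0, 16.3, -0.4], [-0.0, -0.0, -0.0], 91.8], [[-2.9, 16.4, -0.3], [-0.1, -0.1, -0.1], 91.8], [[-3.0, 16.3, -0.4], [0.0, 0.0, -0.0], 91.8], [[-3.0, 16.3, -0.3], [-0.0, -0.0, -0.1], 91.8]]
```

View pics/z5.png

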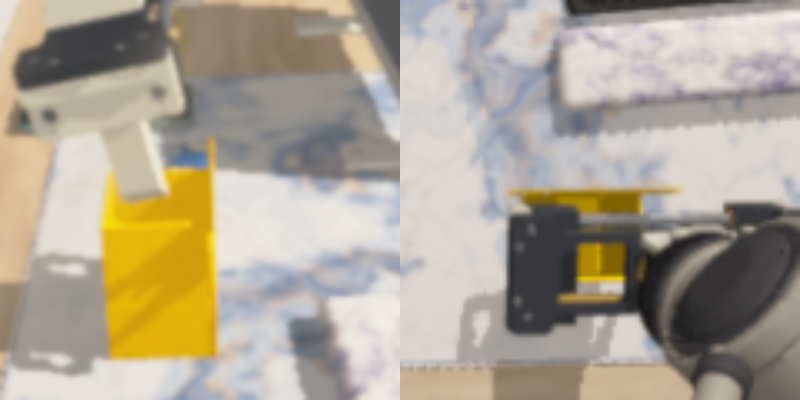

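The gripper is over the cup with a finger on either side of it (side crop around 135,175), so I'll go down and close.

{"op": "send_rows", "data": {
  "moves": [
    [[-3,16.3,-0.4],[0,0,0],91.8],
    [[-2.9,16.4,-0.3],[-0.1,-0.1,-0.1],91.8],
    [[-3,16.3,-0.4],[0,0,0],91.8],
    [[-3,16.3,-0.3],[0,0,0],91.8],
    [[0,0,0],[0,0,0],91.8]
  ]
}}

```text
time: 3.72
tool_pos: [499.1, -226.1, 81.3]
tcp_rot: [-1.578, -0.219, 0.002]
contact_force: [-0.3, 0.2, 0.9]
grip_width: 91.6
```

{"op": "send_rows", "data": {
  "moves": [
    [[0,0,0],[0,0,0],66],
    [[0,0,0],[0,0,0],62],
    [[0,0,0],[0,0,0],50],
    [[0,0,0],[0,0,0],50],
    [[0,0,0],[0,0,0],50],
    [[0,0,0],[0,0,0],50]
  ]
}}

```text
time: 4.47
tool_pos: [500.2, -226.8, 83.9]
tcp_rot: [-1.581, -0.222, 0.003]
contact_force: [0.9, 0.1, -0.2]
grip_width: 59.5
```

```bash
python3 - <<'E'
from h import *
np.set_printoptions(precision=2,suppress=True)
o,p,R=state();print(o['time'],p,(R.inv()*Rt(0,12)).as_rotvec(degrees=True),o['contact_force'],o['grip_width'])
R1=Rt(0,12)
r,pp,RR=plan(p,R,p+[0,0,30],R,2,50);print(r)
r,pp,RR=plan(p,R,p+[0,0,60],R,3,50);print(r)
E
```

```text
4.475 [ 500.23 -226.8    83.87] [0.54 0.15 0.71] [ 0.93  0.14 -0.23] 59.46891639157044
[[[3.3, -14.6, -0.1], [0.0, 0.0, 0.0], 50], [[3.3, -14.7, -0.2], [0.0, 0.0, 0.0], 50]]
[[[4.4, -19.5, -0.2], [0.0, 0.0, 0.0], 50], [[4.4, -19.5, -0.2], [0.0, 0.0, 0.0], 50], [[4.4, -19.5, -0.2], [0.0, 0.0, 0.0], 50]]
```

{"op": "send_rows", "data": {
  "moves": [
    [[4.4,-19.5,-0.2],[0,0,0],50],
    [[4.4,-19.5,-0.2],[0,0,0],50],
    [[4.4,-19.5,-0.2],[0,0,0],50]
  ]
}}

```text
time: 4.85
tool_pos: [498.6, -225.9, 142.8]
tcp_rot: [-1.577, -0.216, 0.002]
contact_force: [0.7, -0.0, -3.1]
grip_width: 60.1
```

```bash
python3 - <<'E'
from h import *
np.set_printoptions(precision=2,suppress=True)
for i in range(3):
  o,p,R=state();print(o['time'],p,(R.inv()*Rt(0,12)).as_rotvec(degrees=True),o['contact_force'],o['grip_width'],o['dq'])
  if i<2: n=('side','top')[i];cv2.imwrite(f'pics/{n}2.png',viewer.capture(n))
a=cv2.imread('pics/side2.png');b=cv2.imread('pics/top2.png')
cv2.imwrite('pics/z6.png',cv2.resize(a[225:345,205:305],None,fx=5,fy=5,interpolation=cv2.INTER_CUBIC))
cv2.imwrite('pics/z7.png',cv2.resize(b[185:285,370:480],None,fx=6,fy=6,interpolation=cv2.INTER_CUBIC))
E
```

```text
4.85 [ 498.64 -225.88  142.76] [0.34 0.1  0.4 ] [ 0.72 -0.02 -3.09] 60.05761775472604 [-0.   -0.23 -0.18 -0.08  0.41  0.11]
4.9 [ 499.93 -226.71  145.53] [0.49 0.13 0.62] [ 0.13 -0.51 -0.48] 59.94161755897552 [-0.    0.02  0.01  0.02 -0.09 -0.02]
4.95 [ 499.95 -226.73  144.43] [0.5  0.14 0.64] [-0.18 -0.4  -2.14] 60.07896794128213 [-0.    0.03  0.04  0.01 -0.04 -0.01]
```

View pics/z6.png

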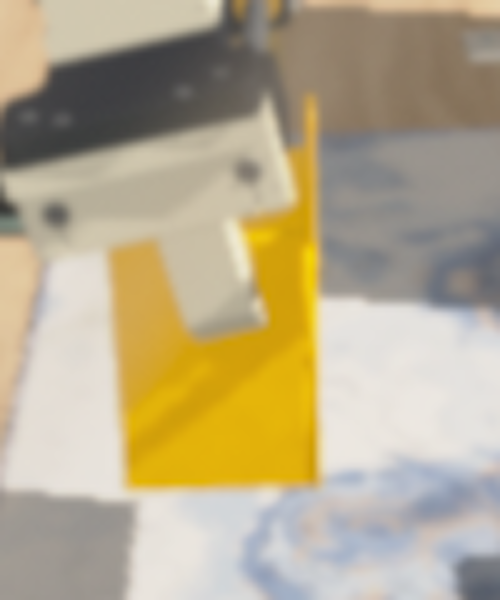

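View pics/z7.png

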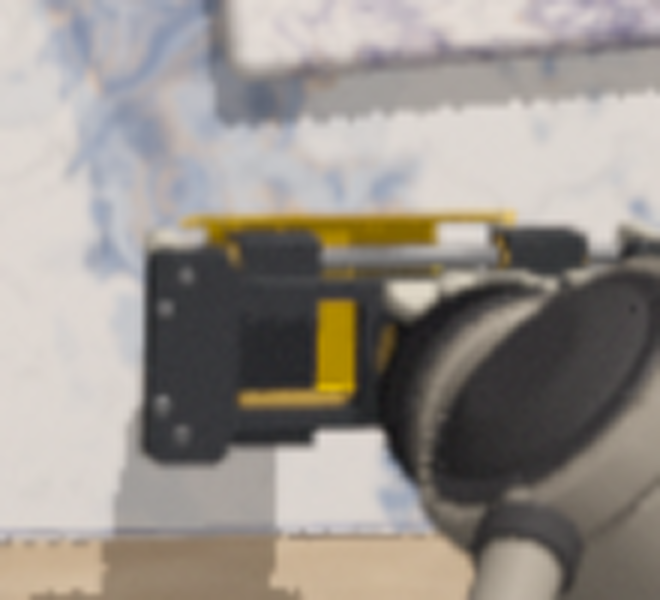

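```bash
python3 - <<'E'
from h import *
np.set_printoptions(precision=2,suppress=True)
z6=lambda x,y:(205+(x+.5)/5-.5,225+(y+.5)/5-.5)
z7=lambda x,y:(370+(x+.5)/6-.5,185+(y+.5)/6-.5)
print('bottom',onplane('side',[z6(128,487),z6(318,486)],1,-256.8))
print('topback',onplane('side',[z6(311,97)],1,-226.7-55))
print('ear top',onplane('top',[z7(183,220),z7(515,214)],2,103+61))
# before grasp same measure
z3=lambda x,y:(215+(x+.5)/6-.5,265+(y+.5)/6-.5)
print('bottom before',onplane('side',[z3(112,514),z3(338,510)],1,-253))
# edges of the mask for accuracy
for f,c in(('side0',(265,365,215,315)),('side2',(225,345,205,305))):
    im=cv2.imread(f'pics/{f}.png');h=cv2.cvtColor(im,cv2.COLOR_BGR2HSV)
    m=((h[...,0]>18)&(h[...,0]<32)&(h[...,1]>170)).astype(np.uint8)
    mm=np.zeros_like(m);mm[c[0]:c[1],c[2]:c[3]]=m[c[0]:c[1],c[2]:c[3]]
    ys,xs=np.nonzero(mm);print(f,xs.min(),xs.max(),ys.min(),ys.max())
    for col in (245,255,262): 
        r=ys[xs==col];print(col,r.max())
E
```

```text
bottom [[ 466.58 -256.8    63.4 ]
 [ 528.12 -256.8    61.34]]
topback [[ 529.91 -281.7   213.04]]
ear top [[ 529.56 -163.72  164.  ]
 [ 530.05 -284.85  164.  ]]
bottom before [[ 467.48 -253.      2.63]
 [ 531.13 -253.      1.29]]
side0 231 270 284 349
245 349
255 349
262 349
side2 230 267 255 321
245 321
255 321
262 321
```

```bash
python3 - <<'E'
from h import *
np.set_printoptions(precision=2,suppress=True)
o,p,R=state();print(o['time'],p)
R1=Rt(4.2,12.7)
r,pp,RR=plan(p,R,np.array([614,27,153.]),R1,8,50);print(r,pp)
E
```

```text
4.95 [ 499.95 -226.73  144.43]
[[[14.2, 1.8, 31.7], [0.2, -0.5, -0.0], 50], [[14.5, 1.9, 31.6], [0.2, -0.5, -0.0], 50], [[14.8, 2.0, 31.4], [0.1, -0.5, -0.0], 50], [[15.0, 2.1, 31.3], [0.2, -0.5, -0.0], 50], [[15.4, 2.2, 31.2], [0.2, -0.5, -0.0], 50], [[15.5, 2.3, 31.0], [0.2, -0.5, -0.1], 50], [[15.9, 2.4, 30.8], [0.1, -0.5, 0.0], 50], [[16.1, 2.5, 30.8], [0.2, -0.5, 0.0], 50]] [613.98  27.03 152.96]
```

{"op": "send_rows", "data": {
  "moves": [
    [[13,1.8,31.7],[0.2,-0.5,0],50],
    [[13.5,1.9,31.6],[0.2,-0.5,0],50],
    [[13.8,2,31.4],[0.1,-0.5,0],50],
    [[14,2.1,31.3],[0.2,-0.5,0],50],
    [[14.4,2.2,31.2],[0.2,-0.5,0],50],
    [[14.5,2.3,31],[0.2,-0.5,0],50],
    [[13,2.4,26],[0.1,-0.5,0],50],
    [[8,2,15],[0.1,-0.3,0],50],
    [[0,0,0],[0,0,0],50],
    [[0,0,0],[0,0,0],50]
  ]
}}

```text
time: 6.2
tool_pos: [596.8, 12.2, 139.1]
tcp_rot: [-1.568, -0.207, 0.07]
contact_force: [-0.4, 0.3, -2.5]
grip_width: 59.9
```

```bash
python3 - <<'E'
from h import *
np.set_printoptions(precision=2,suppress=True)
for i in range(3):
  o,p,R=state();print(o['time'],p,(R.inv()*Rt(4.2,12.7)).as_rotvec(degrees=True),o['contact_force'],o['grip_width'])
  if i<2: n=('side','top')[i];cv2.imwrite(f'pics/{n}3.png',viewer.capture(n))
a=cv2.imread('pics/side3.png');b=cv2.imread('pics/top3.png')
cv2.imwrite('pics/z8.png',cv2.resize(a[165:285,270:380],None,fx=5,fy=5,interpolation=cv2.INTER_CUBIC))
cv2.imwrite('pics/z9.png',cv2.resize(b[120:220,235:365],None,fx=6,fy=6,interpolation=cv2.INTER_CUBIC))
E
```

```text
6.2 [596.82  12.23 139.14] [-0.12 -0.19 -0.83] [-0.4   0.26 -2.51] 59.85882250463713
6.25 [596.82  12.09 139.21] [-0.12 -0.21 -0.82] [-0.08 -0.56 -1.23] 59.91791633530203
6.3 [596.93  11.98 139.41] [-0.11 -0.22 -0.8 ] [-0.2  -0.6  -1.29] 59.80888234047652
```

View pics/z8.png

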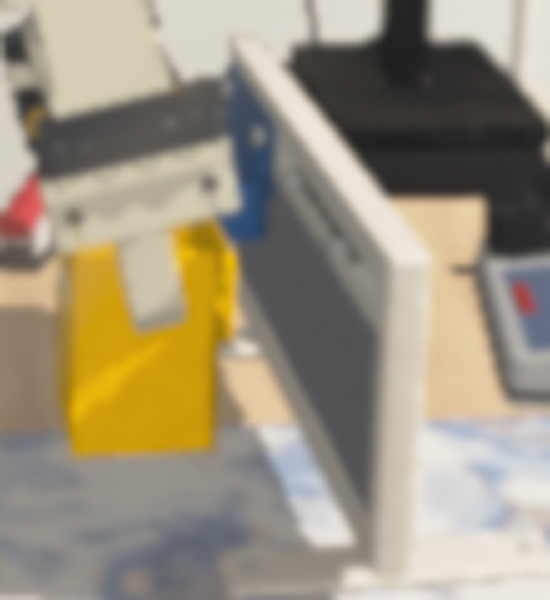

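View pics/z9.png

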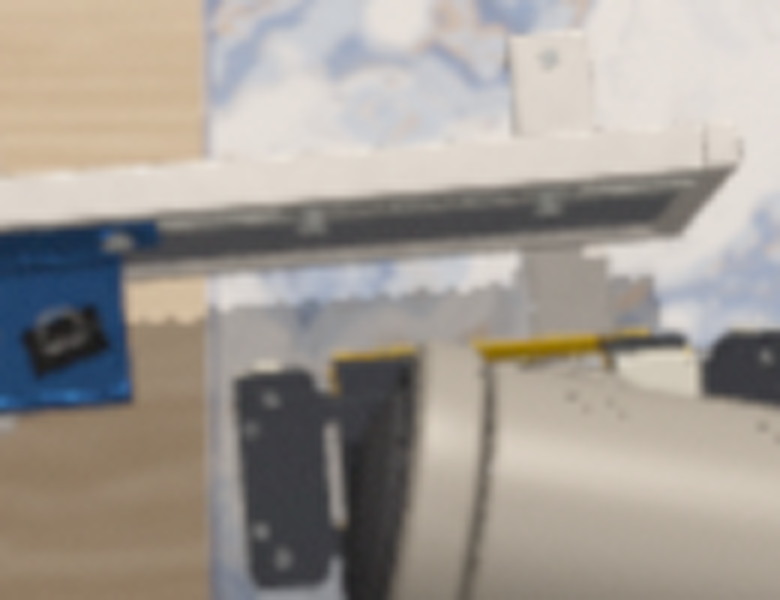

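```bash
python3 - <<'E'
from h import *
np.set_printoptions(precision=2,suppress=True)
z9=lambda x,y:(235+(x+.5)/6-.5,120+(y+.5)/6-.5)
e=onplane('top',[z9(333,354),z9(657,331)],2,158.3);print('ears',e,e.mean(0),np.linalg.norm(e[0]-e[1]),np.degrees(np.arctan2(*(e[0]-e[1])[:2])))
s=onplane('top',[z9(313,221),z9(548,205)],2,147);print('studs',s,s.mean(0),np.linalg.norm(s[0]-s[1]),np.degrees(np.arctan2(*(s[0]-s[1])[:2])))
f=onplane('top',[z9(130,218),z9(705,160)],2,168);
z8=lambda x,y:(270+(x+.5)/5-.5,165+(y+.5)/5-.5)
print('bottom',onplane('side',[z8(72,453),z8(214,451)],1,12-30))
print(bot.get_obs()['tool_pos'])
n=np.array([np.cos(np.radians(4.2)),np.sin(np.radians(4.2))]);t=np.array([-n[1],n[0]])
d=(s.mean(0)-e.mean(0))[:2];print('along n',d@n,'along t',d@t)
E
```

```text
ears [[624.38  69.62 158.3 ]
 [631.4  -46.64 158.3 ]] [627.89  11.49 158.3 ] 116.47544697278187 -3.455263493917717
studs [[674.64  75.84 147.  ]
 [679.62  -9.68 147.  ]] [677.13  33.08 147.  ] 85.65847196125674 -3.330878460919081
bottom [[565.14 -18.    59.34]
 [627.58 -18.    58.06]]
[596.93  11.98 139.41]
along n 50.68896920259708 along t 17.92440470672238
```

```bash
python3 - <<'E'
from h import *
np.set_printoptions(precision=2,suppress=True)
o,p,R=state();print(o['time'],p)
R1=Rt(4.0,12.3)
n=R1.apply([1,0,0]);n[2]=0;n/=np.linalg.norm(n);t=np.array([-n[1],n[0],0])
q=p+33*n+17.9*t;q[2]=151.5
r,pp,RR=plan(p,R,q,R1,4,50);print(r,pp)
z8=lambda x,y:(270+(x+.5)/5-.5,165+(y+.5)/5-.5)
print(onplane('side',[z8(388,265),z8(425,262)],1,-77))
E
```

```text
6.3 [596.93  11.98 139.41]
[[[8.7, -1.2, 4.5], [-0.0, -0.0, -0.1], 50], [[8.7, -1.3, 4.5], [-0.1, -0.0, -0.1], 50], [[8.7, -1.2, 4.4], [-0.0, -0.0, -0.1], 50], [[8.7, -1.2, 4.5], [-0.1, -0.0, -0.1], 50]] [628.62  32.11 151.5 ]
[[688.   -77.   167.49]
 [702.69 -77.   168.3 ]]
```

{"op": "send_rows", "data": {
  "moves": [
    [[8.7,-1.2,4.5],[0,0,-0.1],50],
    [[8.7,-1.3,4.5],[-0.1,0,-0.1],50],
    [[8.7,-1.2,4.4],[0,0,-0.1],50],
    [[8.7,-1.2,4.5],[-0.1,0,-0.1],50],
    [[0,0,0],[0,0,0],50],
    [[0,0,0],[0,0,0],50]
  ]
}}

```text
time: 7.05
tool_pos: [631.3, 32.2, 153.0]
tcp_rot: [-1.572, -0.216, 0.068]
contact_force: [-0.5, -0.3, -2.3]
grip_width: 60.1
```

```bash
python3 - <<'E'
from h import *
np.set_printoptions(precision=2,suppress=True)
for i in range(3):
  o,p,R=state();print(o['time'],p,(R.inv()*Rt(4.0,12.3)).as_rotvec(degrees=True),o['contact_force'],o['grip_width'])
  if i<2: n=('side','top')[i];cv2.imwrite(f'pics/{n}4.png',viewer.capture(n))
a=cv2.imread('pics/side4.png');b=cv2.imread('pics/top4.png')
cv2.imwrite('pics/z10.png',cv2.resize(a[165:285,270:380],None,fx=5,fy=5,interpolation=cv2.INTER_CUBIC))
cv2.imwrite('pics/z11.png',cv2.resize(b[130:200,255:355],None,fx=8,fy=8,interpolation=cv2.INTER_CUBIC))
E
```

```text
7.05 [631.34  32.23 152.95] [ 0.1  -0.13  0.1 ] [-0.47 -0.31 -2.32] 60.05990154521742
7.1 [631.37  32.16 153.  ] [ 0.1  -0.14  0.11] [-0.3  -0.54 -2.22] 60.28973156117426
7.15 [631.3   32.09 153.01] [ 0.1  -0.14  0.11] [-0.05 -0.12 -1.85] 60.175915020525856
```

View pics/z10.png

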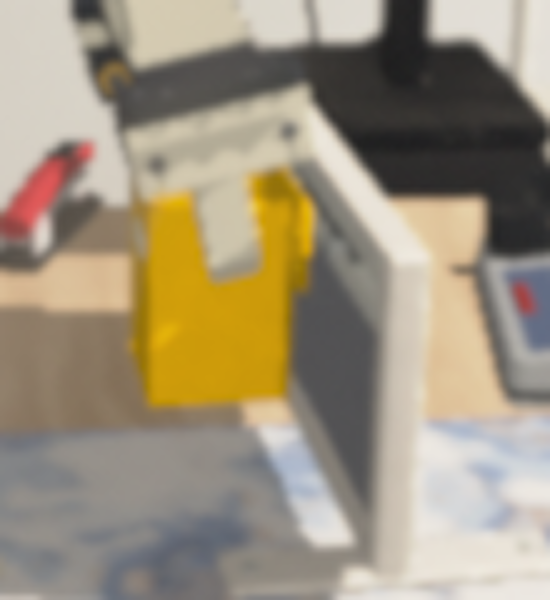

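View pics/z11.png

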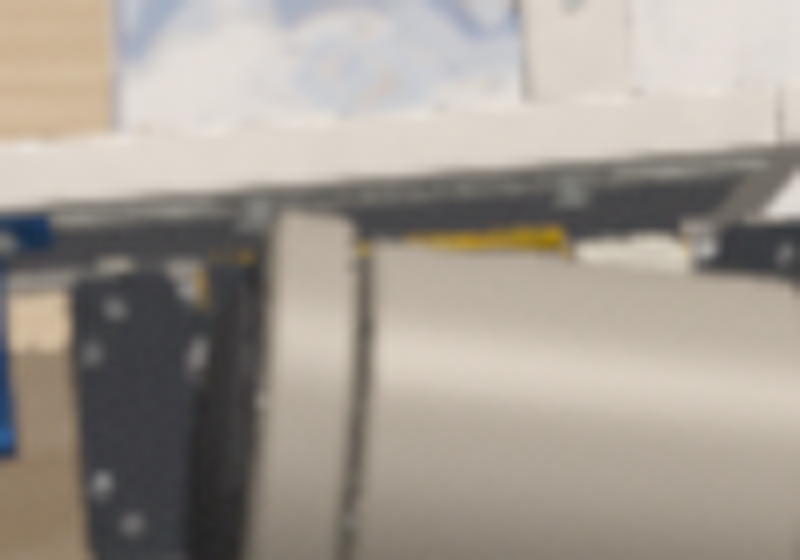

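```bash
python3 - <<'E'
from h import *
np.set_printoptions(precision=2,suppress=True)
z=lambda x,y:(255+(x+.5)/8-.5,130+(y+.5)/8-.5)
e=onplane('top',[z(205,258),z(560,232)],2,153-82.5+103);print('ears',e,np.degrees(np.arctan2(*(e[0]-e[1])[:2])))
s=onplane('top',[z(258,213),z(573,190)],2,147);print('studs',s,s.mean(0))
n=np.array([np.cos(np.radians(4.)),np.sin(np.radians(4.)),0]);t=np.array([-n[1],n[0],0])
print('t stud->ear end',(e[0]-s[0])@t,'n',(s[0]-e[0])@n,(s[1]-e[1])@n)
z8=lambda x,y:(270+(x+.5)/5-.5,165+(y+.5)/5-.5)
print('bottom',onplane('side',[z8(150,405),z8(286,402)],1,32-30))
E
python3 - <<'E'
import cv2,numpy as np
b=cv2.imread('pics/top4.png')
for r in range(159,166): print(r,[tuple(int(v) for v in b[r,c]) for c in range(276,290)])
E
```

```text
ears [[658.33  90.49 173.5 ]
 [664.26  -3.68 173.5 ]] -3.604176799153119
studs [[675.15  75.69 147.  ]
 [680.58 -10.29 147.  ]] [677.86  32.7  147.  ]
t stud->ear end 15.938542501202512 n 15.742785369487503 15.817890198254219
bottom [[601.03   2.    71.75]
 [662.03   2.    71.08]]
159 [(70, 68, 70), (74, 72, 73), (73, 71, 71), (73, 69, 71), (72, 69, 70), (71, 70, 70), (70, 69, 69), (73, 71, 71), (75, 74, 77), (77, 77, 78), (80, 79, 81), (81, 83, 86), (91, 98, 104), (117, 129, 138)]
160 [(71, 69, 71), (73, 70, 72), (71, 71, 72), (72, 70, 72), (73, 71, 72), (72, 71, 72), (71, 69, 71), (73, 73, 74), (71, 71, 73), (71, 72, 76), (71, 72, 74), (73, 73, 75), (87, 94, 100), (120, 133, 142)]
161 [(76, 74, 75), (77, 75, 76), (76, 76, 78), (76, 74, 75), (74, 73, 74), (70, 76, 82), (69, 74, 80), (70, 75, 81), (66, 75, 82), (64, 82, 93), (63, 77, 86), (67, 72, 75), (88, 96, 102), (121, 133, 142)]
162 [(96, 99, 102), (102, 106, 110), (100, 103, 108), (95, 100, 103), (83, 86, 88), (70, 80, 86), (68, 78, 83), (67, 77, 82), (63, 76, 85), (60, 86, 99), (54, 77, 88), (65, 68, 73), (92, 100, 107), (121, 135, 144)]
163 [(116, 121, 126), (125, 132, 139), (125, 133, 139), (111, 123, 131), (86, 95, 104), (72, 72, 75), (70, 68, 69), (68, 68, 67), (69, 69, 68), (64, 66, 68), (54, 57, 58), (66, 67, 70), (94, 102, 108), (124, 137, 146)]
164 [(105, 109, 114), (120, 127, 133), (122, 130, 137), (102, 124, 139), (75, 99, 115), (67, 68, 71), (67, 63, 63), (65, 63, 61), (65, 61, 61), (60, 57, 55), (52, 50, 52), (64, 64, 67), (93, 100, 106), (124, 138, 147)]
165 [(81, 79, 81), (110, 112, 116), (125, 130, 135), (106, 129, 145), (74, 104, 122), (66, 71, 76), (65, 61, 62), (64, 60, 60), (63, 60, 59), (63, 61, 61), (51, 52, 52), (64, 64, 68), (89, 97, 104), (126, 139, 150)]
```

{"op": "send_rows", "data": {
  "moves": [
    [[3.7,1.8,-0.2],[0,0,0],50],
    [[3.9,0.8,-0.2],[0,0,0],50],
    [[0,0,0],[0,0,0],50]
  ]
}}

```text
time: 7.52
tool_pos: [639.6, 31.9, 151.9]
tcp_rot: [-1.572, -0.216, 0.067]
contact_force: [-0.1, 0.6, -3.0]
grip_width: 59.9
```

```bash
cat > s.py <<'E'
from h import *
np.set_printoptions(precision=2,suppress=True)
o,p,R=state();e=o['tcp_rot']
n=np.array([np.cos(np.radians(4.)),np.sin(np.radians(4.)),0]);t=np.array([-n[1],n[0],0])
f=np.array(o['contact_force']);m=np.array(o['moment'])
print(o['time'],p,'n,t,z',p@n,p@t,p[2],'rot',np.degrees(e),'F ntz',f@n,f@t,f[2],'M',m@n,m@t,m[2],o['grip_width'])
print('n->tool',R.inv().apply(n),'t',R.inv().apply(t),'z',R.inv().apply([0,0,1]))
E
python3 s.py
```

```text
7.525 [639.6   31.86 151.88] n,t,z 640.2664235224014 -12.834425366791935 151.8754269585648 rot [-90.07 -12.39   3.82] F ntz -0.03288424584436107 0.6187232130412956 -3.0280074568825643 M 0.028930994584645667 0.15555291204697305 -0.04276640736006991 59.92525670181645
n->tool [0.98 0.21 0.  ] t [-0. -0.  1.] z [ 0.21 -0.98 -0.  ]
```

{"op": "send_rows", "data": {
  "moves": [
    [[1.5,0.3,0],[0,0,0],50],
    [[1.5,0.3,0],[0,0,0],50],
    [[0,0,0],[0,0,0],50]
  ]
}}

```text
time: 7.9
tool_pos: [642.8, 32.0, 151.8]
tcp_rot: [-1.572, -0.216, 0.067]
contact_force: [-0.5, 0.1, -3.0]
grip_width: 59.9
```

{"op": "send_rows", "data": {
  "moves": [
    [[1.5,0.3,0],[0,0,0],50],
    [[0,0,0],[0,0,0],50]
  ]
}}

```text
time: 8.15
tool_pos: [644.4, 32.2, 151.9]
tcp_rot: [-1.572, -0.216, 0.067]
contact_force: [-0.6, -0.5, -2.5]
grip_width: 60.3
```

{"op": "send_rows", "data": {
  "moves": [
    [[1.5,0.3,0],[0,0,0],50],
    [[0,0,0],[0,0,0],50]
  ]
}}

```text
time: 8.4
tool_pos: [646.0, 32.3, 152.0]
tcp_rot: [-1.572, -0.216, 0.067]
contact_force: [0.5, -0.3, -3.0]
grip_width: 59.8
```

```bash
python3 s.py
```

```text
8.4 [645.98  32.28 151.95] n,t,z 646.6572714257978 -12.864378169753216 151.9531235059726 rot [-90.07 -12.37   3.82] F ntz 0.4770978041720011 -0.3062533229124403 -3.0463466616248023 M 0.06386171085931777 0.2356696985268479 -0.035185129779385906 59.75402468498352
n->tool [0.98 0.21 0.  ] t [-0. -0.  1.] z [ 0.21 -0.98 -0.  ]
```

{"op": "send_rows", "data": {
  "moves": [
    [[1.3,0.3,0],[0,0,0],50],
    [[0,0,0],[0,0,0],50]
  ]
}}

```text
time: 8.65
tool_pos: [647.4, 32.4, 151.9]
tcp_rot: [-1.572, -0.216, 0.067]
contact_force: [-1.1, -0.6, -1.8]
grip_width: 59.8
```

{"op": "send_rows", "data": {
  "moves": [
    [[1.3,0.3,0],[0,0,0],50],
    [[0,0,0],[0,0,0],50]
  ]
}}

```text
time: 8.9
tool_pos: [648.8, 32.5, 151.9]
tcp_rot: [-1.572, -0.216, 0.067]
contact_force: [0.2, -0.1, -2.1]
grip_width: 60.0
```

```bash
python3 s.py
```

```text
8.9 [648.82  32.48 151.91] n,t,z 649.5054198570275 -12.85524766458228 151.90724961782308 rot [-90.07 -12.37   3.82] F ntz 0.19174746746545493 -0.1053573149635642 -2.1172413962823007 M 0.08423045915009987 0.2410155763925584 -0.008381443473010484 60.048978430271106
n->tool [0.98 0.21 0.  ] t [-0. -0.  1.] z [ 0.21 -0.98 -0.  ]
```

{"op": "send_rows", "data": {
  "moves": [
    [[1.2,0.3,0],[0,0,0],50],
    [[0,0,0],[0,0,0],50]
  ]
}}

```text
time: 9.15
tool_pos: [649.5, 32.5, 151.6]
tcp_rot: [-1.572, -0.214, 0.067]
contact_force: [-0.7, 0.5, -1.3]
grip_width: 59.9
```

{"op": "send_rows", "data": {
  "moves": [
    [[1.2,0.3,0],[0,0,0],50],
    [[0,0,0],[0,0,0],50]
  ]
}}

```text
time: 9.4
tool_pos: [649.8, 32.5, 151.3]
tcp_rot: [-1.572, -0.212, 0.068]
contact_force: [-1.9, 0.9, -2.1]
grip_width: 60.1
```

```bash
python3 s.py; python3 - <<'E'
from h import *
for n in('side','top'): cv2.imwrite(f'pics/{n}5.png',viewer.capture(n))
a=cv2.imread('pics/side5.png');b=cv2.imread('pics/top5.png')
cv2.imwrite('pics/z12.png',np.hstack([cv2.resize(a[165:265,290:380],(450,500),interpolation=cv2.INTER_CUBIC),cv2.resize(b[130:190,310:352],(350,500),interpolation=cv2.INTER_CUBIC)]))
E
```

```text
9.4 [649.76  32.53 151.34] n,t,z 650.4418080344981 -12.872789115557831 151.33746888716377 rot [-90.08 -12.13   3.87] F ntz -1.8729777946643331 1.0339406853281234 -2.1246592010551373 M 0.14648514705043522 0.3969755086201903 0.0520320235710196 60.08191744838058
n->tool [0.98 0.21 0.  ] t [-0. -0.  1.] z [ 0.21 -0.98 -0.  ]
```

View pics/z12.png

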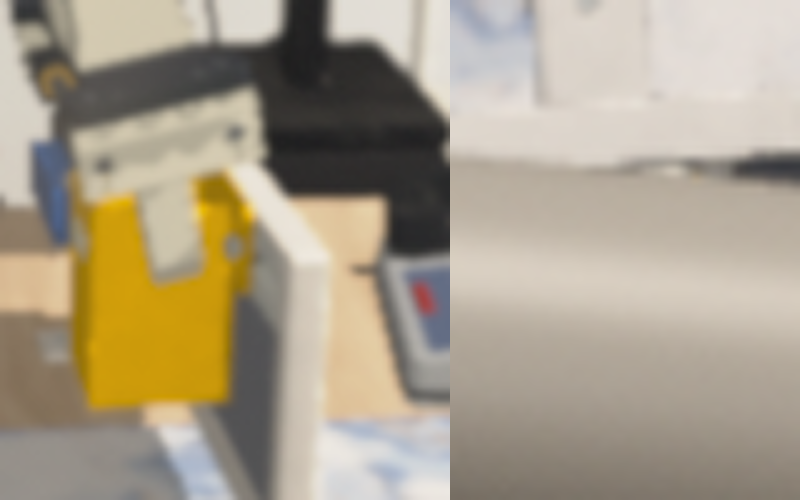

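```bash
python3 - <<'E'
import cv2
a=cv2.imread('pics/side5.png')
cv2.imwrite('pics/z13.png',cv2.resize(a[192:250,310:365],None,fx=10,fy=10,interpolation=cv2.INTER_CUBIC))
E
```

```text
(no output)
```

View pics/z13.png

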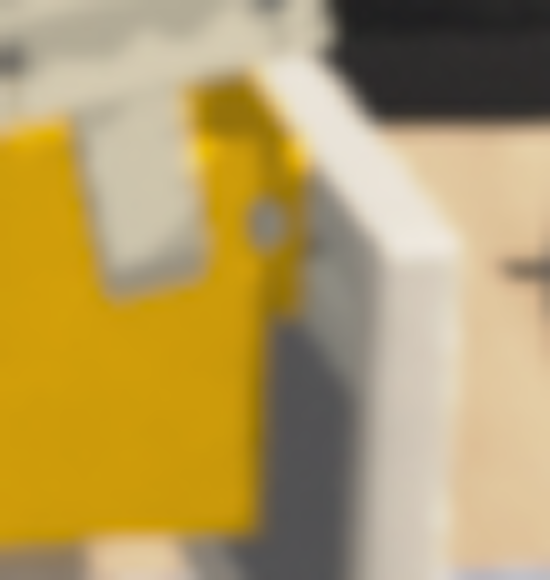

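{"op": "send_rows", "data": {
  "moves": [
    [[0.8,0.2,0],[0,0,0.3],50],
    [[0,0,0],[0,0,0],50]
  ]
}}

```text
time: 9.75
tool_pos: [649.9, 32.5, 151.2]
tcp_rot: [-1.572, -0.205, 0.068]
contact_force: [-2.2, 0.3, -0.9]
grip_width: 60.1
```

```bash
python3 s.py
```

```text
9.75 [649.93  32.5  151.19] n,t,z 650.6160018294263 -12.918346268836858 151.19166827651327 rot [-90.08 -11.72   3.87] F ntz -2.1783981953513303 0.5023095173780241 -0.8937962038606668 M 0.07583332732714833 0.46424951445201335 0.051248700344357696 60.05529045733095
n->tool [0.98 0.2  0.  ] t [-0. -0.  1.] z [ 0.2  -0.98 -0.  ]
```

{"op": "send_rows", "data": {
  "moves": [
    [[0.8,0.2,0],[0,0,0.3],50],
    [[0,0,0],[0,0,0],50]
  ]
}}

```text
time: 10.0
tool_pos: [649.9, 32.5, 151.0]
tcp_rot: [-1.572, -0.197, 0.067]
contact_force: [-2.6, -0.3, -1.3]
grip_width: 59.7
```

```bash
python3 s.py
```

```text
10.0 [649.94  32.5  151.02] n,t,z 650.623669273543 -12.921577094790965 151.02233587811722 rot [-90.07 -11.27   3.85] F ntz -2.619106995894698 -0.06930613783913797 -1.3206866327172775 M 0.026831189416055876 0.5273476254508497 0.14214105936705482 59.696430037712204
n->tool [0.98 0.2  0.  ] t [-0. -0.  1.] z [ 0.2  -0.98 -0.  ]
```

```bash
cat > ov.py <<'E'
from h import *
import sys
def pts(pos,yaw,pitch):
    P=[]
    for x in(-32,32):
        for y in(-30,30):
            P.append([[x,y,0],[x,y,95]])
    P+= [[[-32,-30,0],[32,-30,0]],[[-32,-30,95],[29,-30,95]],[[29,-58,62],[29,-58,103]],[[32,-58,62],[32,-58,103]],[[29,-58,103],[29,58,103]],[[29,-58,62],[29,-30,62]]]
    P=np.array(P,float)
    th=np.linspace(0,2*np.pi,25);c=np.stack([29+0*th,-43+7.5*np.cos(th),78+7.5*np.sin(th)],1)
    P=np.vstack([P,np.stack([c[:-1],c[1:]],1)])
    R=Ro.from_euler('zy',[yaw,pitch],degrees=True)
    piv=np.array([0,0,82.5])
    return R.apply(P.reshape(-1,3)-piv).reshape(P.shape)+piv+np.array(pos)
def draw(im,cam_,L,roi,f,col=(255,0,0)):
    r0,r1,c0,c1=roi
    for a,b in L:
        q=proj(cam_,[a,b]);q=((q-[c0,r0]+.5)*f-.5)
        cv2.line(im,*[tuple(int(round(v*16)) for v in z) for z in q],col,1,cv2.LINE_AA,4)
def studs(mid,yaw):
    n=np.array([np.cos(np.radians(yaw)),np.sin(np.radians(yaw)),0]);t=np.array([-n[1],n[0],0]);L=[]
    th=np.linspace(0,2*np.pi,25)
    for s in(-43,43):
        for d,r in((-8,5.5),(-4.5,5.5)):
            c=mid+s*t+d*n+5.5*(np.cos(th)[:,None]*t+np.sin(th)[:,None]*np.array([0,0,1]))
            L+=list(np.stack([c[:-1],c[1:]],1))
    return L
E
python3 - <<'E'
from ov import *
a=viewer.capture('side');cv2.imwrite('pics/side6.png',a)
roi=(190,270,285,365);f=7
o=[]
base=cv2.resize(a[roi[0]:roi[1],roi[2]:roi[3]],None,fx=f,fy=f,interpolation=cv2.INTER_CUBIC)
p=bot.get_obs()['tool_pos']
n=np.array([np.cos(np.radians(4.)),np.sin(np.radians(4.)),0])
im=base.copy()
draw(im,'side',pts(p-2*n-[0,0,82.5],4,0),roi,f)
draw(im,'side',studs(np.array([683.7,33.,147]),4),roi,f,(0,0,255))
cv2.imwrite('pics/z14.png',im)
cv2.imwrite('pics/z15.png',base)
E
```

```text
(no output)
```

View pics/z14.png

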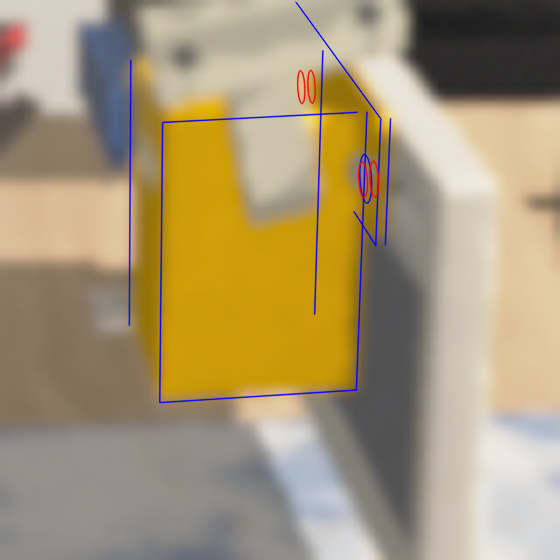

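View pics/z15.png

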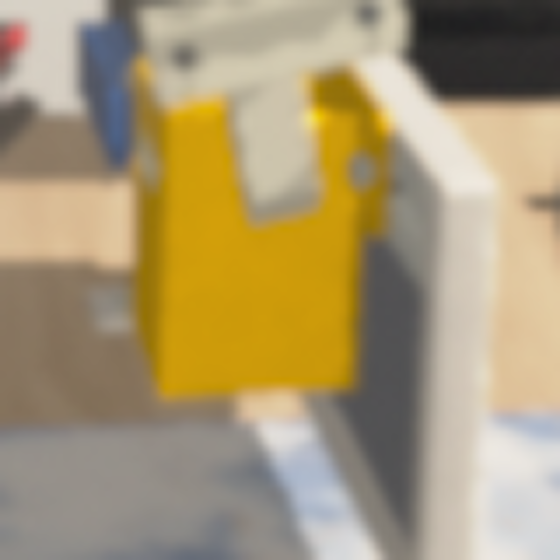

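{"op": "send_rows", "data": {
  "moves": [
    [[-0.3,0,0],[0,0,-0.6],50],
    [[0,0,0],[0,0,-0.5],50],
    [[0,0,0],[0,0,0],50]
  ]
}}

```text
time: 10.42
tool_pos: [649.5, 32.5, 150.5]
tcp_rot: [-1.572, -0.217, 0.067]
contact_force: [-1.9, -0.8, 0.1]
grip_width: 59.8
```

```bash
python3 s.py
```

```text
10.425 [649.51  32.52 150.52] n,t,z 650.2007701480424 -12.87154431093307 150.52126404688855 rot [-90.06 -12.41   3.85] F ntz -1.9476613821639 -0.6916579310440113 0.07980143566127063 M 0.020515201992630284 0.7645261937680302 0.0727937366012452 59.83131208334825
n->tool [0.98 0.21 0.  ] t [-0. -0.  1.] z [ 0.21 -0.98 -0.  ]
```

{"op": "send_rows", "data": {
  "moves": [
    [[0.8,0.2,0],[0,0,0],50],
    [[0,0,0],[0,0,0],50]
  ]
}}

```text
time: 10.68
tool_pos: [649.8, 32.6, 150.4]
tcp_rot: [-1.572, -0.215, 0.067]
contact_force: [-3.8, -0.9, -1.6]
grip_width: 59.5
```

```bash
python3 s.py
```

```text
10.675 [649.75  32.55 150.38] n,t,z 650.442081516726 -12.84993344841299 150.38441925171819 rot [-90.06 -12.32   3.86] F ntz -3.836969159922879 -0.6551754828632752 -1.5521219448371266 M 0.015183723435944345 0.8738074034103268 0.007087226100929857 59.48551469351176
n->tool [0.98 0.21 0.  ] t [-0. -0.  1.] z [ 0.21 -0.98 -0.  ]
```

{"op": "send_rows", "data": {
  "moves": [
    [[0.1,2.1,0],[0,0,0],50],
    [[0,0,0],[0,0,0],50]
  ]
}}

```text
time: 10.92
tool_pos: [649.9, 32.6, 148.0]
tcp_rot: [-1.572, -0.214, 0.068]
contact_force: [-2.6, 0.5, -3.3]
grip_width: 59.8
```

{"op": "send_rows", "data": {
  "moves": [
    [[0.1,2.1,0],[0,0,0],50],
    [[0,0,0],[0,0,0],50]
  ]
}}

```text
time: 11.18
tool_pos: [649.9, 32.8, 145.8]
tcp_rot: [-1.572, -0.212, 0.068]
contact_force: [-2.0, -0.3, -3.5]
grip_width: 60.1
```

```bash
python3 s.py;  python3 - <<'E'
from h import *
a=viewer.capture('side');cv2.imwrite('pics/side7.png',a)
cv2.imwrite('pics/z16.png',cv2.resize(a[190:270,285:365],None,fx=7,fy=7,interpolation=cv2.INTER_CUBIC))
E
```

```text
11.175 [649.94  32.81 145.76] n,t,z 650.6493025219071 -12.605010343241116 145.76064335542333 rot [-90.05 -12.17   3.89] F ntz -2.0235017321666313 -0.1770392974888857 -3.54240691235599 M -0.002755898047913134 0.8454903802839739 0.05638009721037636 60.060739230760284
n->tool [0.98 0.21 0.  ] t [-0. -0.  1.] z [ 0.21 -0.98 -0.  ]
```

View pics/z16.png

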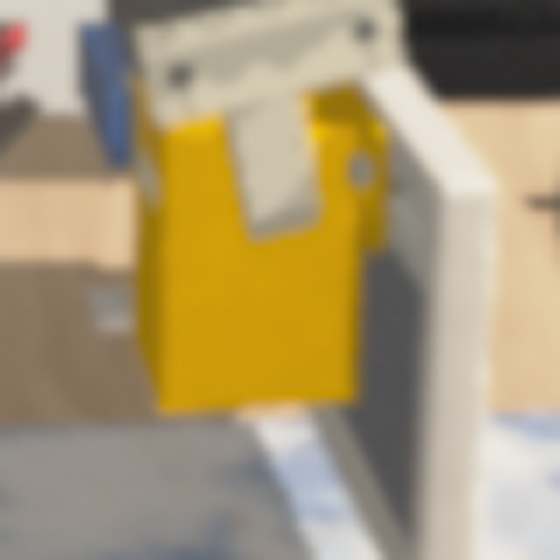

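The right stud head stays at (362,170) in the crop, in front of the ear, while the holder moves down, so it is engaged. I'll keep drawing down in small steps.

{"op": "send_rows", "data": {
  "moves": [
    [[0.1,2.1,0],[0,0,0],50],
    [[0,2,0],[0,0,0],50],
    [[0,0,0],[0,0,0],50]
  ]
}}

```text
time: 11.6
tool_pos: [650.0, 33.0, 141.8]
tcp_rot: [-1.571, -0.21, 0.068]
contact_force: [-2.8, -0.3, -3.4]
grip_width: 60.3
```

{"op": "send_rows", "data": {
  "moves": [
    [[0,2,0],[0,0,0],50],
    [[0,0,0],[0,0,0],50]
  ]
}}

```text
time: 11.85
tool_pos: [650.0, 33.0, 139.8]
tcp_rot: [-1.571, -0.209, 0.068]
contact_force: [-3.2, 0.1, -3.1]
grip_width: 59.8
```

```bash
python3 s.py
```

```text
11.85 [649.99  33.   139.78] n,t,z 650.7108464976587 -12.42114304499335 139.7774042860263 rot [-90.03 -11.99   3.9 ] F ntz -3.1363854677819702 0.3158970541240077 -3.1388594386587743 M -0.005326993567998544 0.7307424629946334 0.0944288685463392 59.83417841452132
n->tool [0.98 0.21 0.  ] t [-0. -0.  1.] z [ 0.21 -0.98 -0.  ]
```

{"op": "send_rows", "data": {
  "moves": [
    [[0,1.5,0],[0,0,0],50],
    [[0,0,0],[0,0,0],50]
  ]
}}

```text
time: 12.1
tool_pos: [650.0, 33.0, 138.8]
tcp_rot: [-1.571, -0.209, 0.068]
contact_force: [-3.5, 0.5, -2.0]
grip_width: 60.3
```

{"op": "send_rows", "data": {
  "moves": [
    [[0,1.5,0],[0,0,0],50],
    [[0,0,0],[0,0,0],50]
  ]
}}

```text
time: 12.35
tool_pos: [650.0, 33.0, 138.8]
tcp_rot: [-1.572, -0.209, 0.068]
contact_force: [-4.3, 0.3, -2.8]
grip_width: 59.7
```

{"op": "send_rows", "data": {
  "moves": [
    [[0,1,0],[0,0,0],50],
    [[0,0,0],[0,0,0],50]
  ]
}}

```text
time: 12.6
tool_pos: [650.0, 33.0, 138.8]
tcp_rot: [-1.572, -0.209, 0.068]
contact_force: [-2.9, -0.5, -1.7]
grip_width: 59.9
```

```bash
python3 s.py
```

```text
12.6 [650.    32.99 138.83] n,t,z 650.7169462662021 -12.433754363635222 138.83050050981277 rot [-90.07 -11.99   3.92] F ntz -2.974273854475231 -0.29844751045906553 -1.650477644489525 M -0.05336970034424567 0.8953140971410236 0.04750879587668154 59.90878100626243
n->tool [0.98 0.21 0.  ] t [-0. -0.  1.] z [ 0.21 -0.98 -0.  ]
```

```bash
python3 - <<'E'
from h import *
for n in('side','top'): cv2.imwrite(f'pics/{n}8.png',viewer.capture(n))
a=cv2.imread('pics/side8.png')
cv2.imwrite('pics/z17.png',cv2.resize(a[190:270,285:365],None,fx=7,fy=7,interpolation=cv2.INTER_CUBIC))
E
```

```text
(no output)
```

View pics/z17.png

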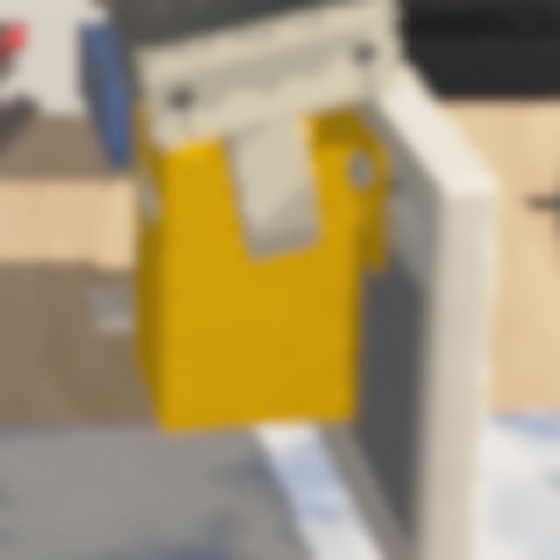

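{"op": "send_rows", "data": {
  "moves": [
    [[-0.4,0,0],[0,0,0],62],
    [[0,0,0],[0,0,0],66],
    [[0,0,0],[0,0,0],70],
    [[0,0,0],[0,0,0],76],
    [[0,0,0],[0,0,0],84],
    [[0,0,0],[0,0,0],84]
  ]
}}

```text
time: 13.45
tool_pos: [653.8, 32.8, 141.5]
tcp_rot: [-1.573, -0.22, 0.068]
contact_force: [0.3, -0.4, 0.6]
grip_width: 83.7
```

```bash
python3 s.py; python3 - <<'E'
from h import *
for n in('side','top'): cv2.imwrite(f'pics/{n}9.png',viewer.capture(n))
a=cv2.imread('pics/side9.png');b=cv2.imread('pics/top9.png')
cv2.imwrite('pics/z18.png',np.hstack([cv2.resize(a[180:270,285:365],(480,540),interpolation=cv2.INTER_CUBIC),b[120:210,255:308].repeat(6,0).repeat(6,1)]))
E
```

```text
13.45 [653.8   32.79 141.51] n,t,z 654.4946407524408 -12.894574049175795 141.5108975047327 rot [-90.12 -12.62   3.88] F ntz 0.2684661398956043 -0.4069663657825815 0.639598005477908 M 0.027153305673861074 0.14554186214088766 0.0027606056974666766 83.65794671876228
n->tool [0.98 0.22 0.  ] t [-0. -0.  1.] z [ 0.22 -0.98 -0.  ]
```

View pics/z18.png

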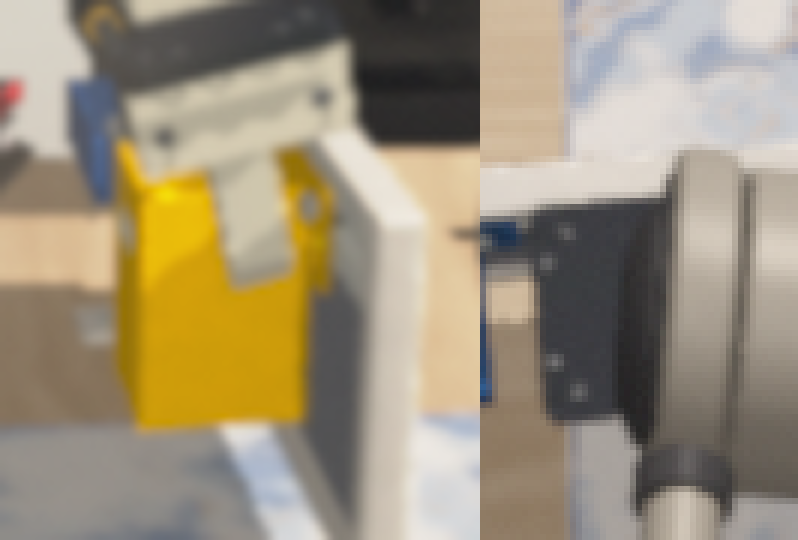

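{"op": "send_rows", "data": {
  "moves": [
    [[-1,-4,0],[0,0,0],90],
    [[-1,-8,0],[0,0,0],90],
    [[-2,-12,0],[0,0,0],90],
    [[-3,-20,0],[0,0,0],90],
    [[-5,-25,0],[0,0,0],90],
    [[-20,-25,0],[0,0,0],90],
    [[-35,-20,0],[0,0,0],90],
    [[-40,-10,0],[0,0,0],90],
    [[-40,0,0],[0,0,0],90],
    [[-25,0,0],[0,0,0],90],
    [[0,0,0],[0,0,0],90]
  ]
}}

```text
time: 14.92
tool_pos: [452.1, 19.4, 239.0]
tcp_rot: [-1.576, -0.235, 0.069]
contact_force: [0.7, -0.8, 0.8]
grip_width: 90.3
```

```bash
python3 s.py; python3 - <<'E'
from h import *
for n in('side','top'): cv2.imwrite(f'pics/{n}10.png',viewer.capture(n))
a=cv2.imread('pics/side10.png');b=cv2.imread('pics/top10.png')
cv2.imwrite('pics/z19.png',np.hstack([cv2.resize(a[180:270,285:365],(480,540),interpolation=cv2.INTER_CUBIC),cv2.resize(b[130:220,260:313],(318,540),interpolation=cv2.INTER_CUBIC)]))
E
```

```text
14.925 [452.11  19.37 239.  ] n,t,z 452.35838553628344 -12.209928533846123 239.0042541643333 rot [-90.31 -13.46   3.94] F ntz 0.6632714158936797 -0.8583392728563431 0.7913267931455474 M -0.0017164213560566643 0.13232163281567066 0.011746511991570757 90.29160540972983
n->tool [0.97 0.23 0.  ] t [-0.   -0.01  1.  ] z [ 0.23 -0.97 -0.01]
```

View pics/z19.png

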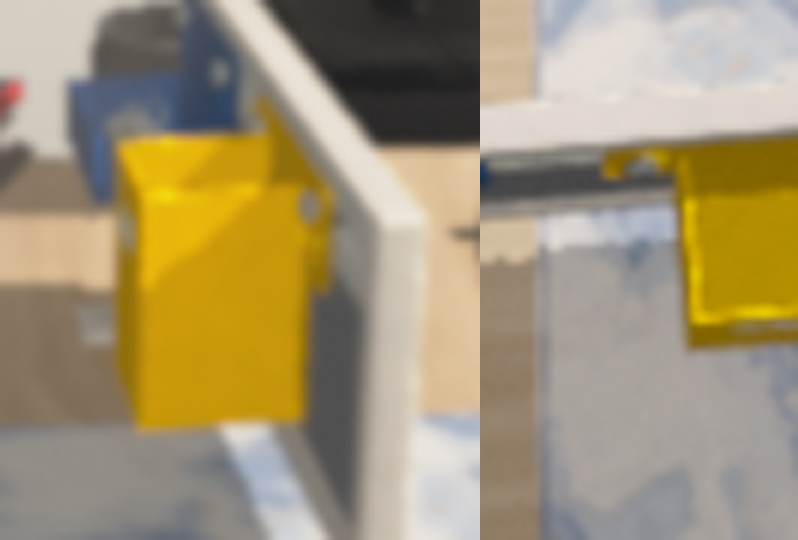

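View pics/top10.png

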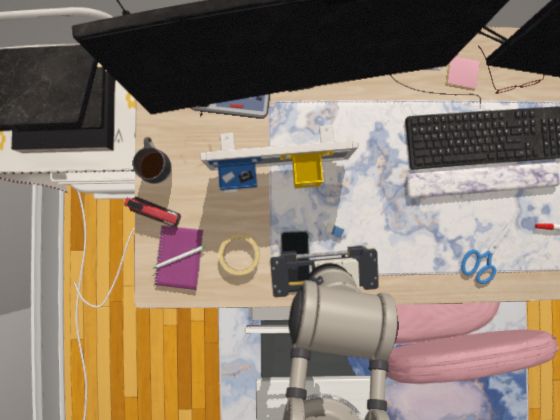

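```bash
python3 - <<'E'
from h import *
b=cv2.imread('pics/top10.png')
cv2.imwrite('pics/z20.png',cv2.resize(b[135:195,265:355],None,fx=8.5,fy=8.5,interpolation=cv2.INTER_CUBIC))
a=cv2.imread('pics/side10.png')
cv2.imwrite('pics/z21.png',cv2.resize(a[185:260,300:350],None,fx=8,fy=8,interpolation=cv2.INTER_CUBIC))
E
```

```text
(no output)
```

View pics/z20.png

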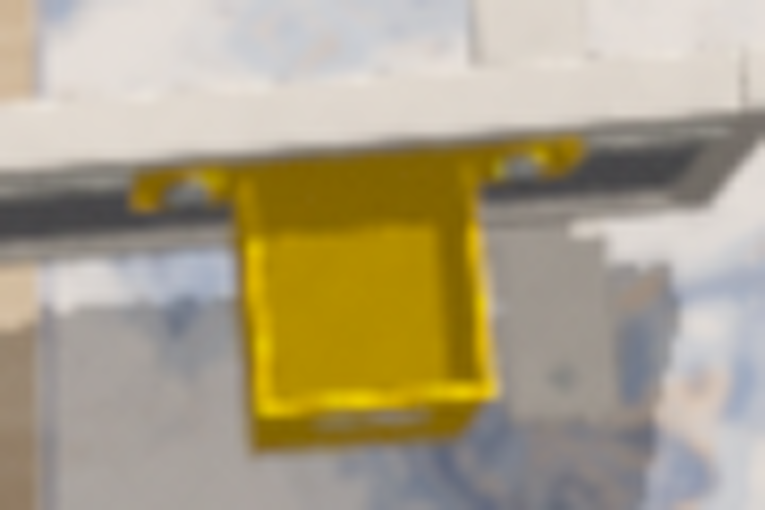

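View pics/z21.png

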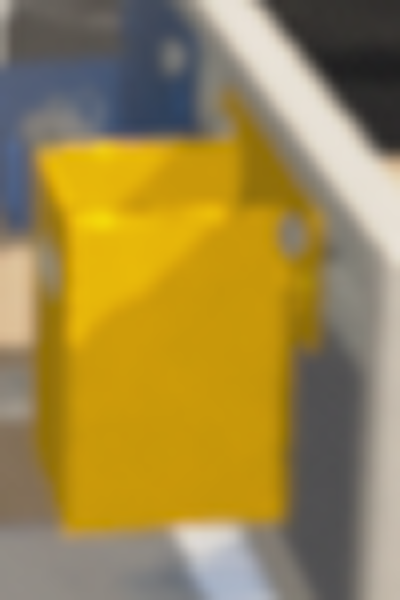

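```bash
python3 - <<'E'
from ov import *
n=np.array([np.cos(np.radians(4.)),np.sin(np.radians(4.)),0]);t=np.array([-n[1],n[0],0]);k=np.array([0,0,1.])
s=np.array([683.7,33.,147])
for z0 in(55,57,59,69):
    o=s-32*n; o[2]=z0
    P=[s-43*t-6*n, o+32*n-58*t+62*k, o+29*n-58*t+103*k, o+32*n-30*t, o-32*n-30*t]
    q=(proj('side',P)-[300,185]+.5)*8-.5
    print(z0,np.round(q[1:]-q[0],1).tolist())
b=np.array([292,235])
print(np.array([[320,347],[322,212],[285,522],[68,530]])-b)
E
```

```text
55 [[31.5, 123.8], [26.5, -19.1], [-2.3, 286.2], [-226.0, 300.8]]
57 [[31.8, 116.9], [26.8, -26.3], [-2.0, 279.8], [-225.9, 294.4]]
59 [[32.1, 110.0], [27.1, -33.4], [-1.7, 273.4], [-225.8, 288.0]]
69 [[33.6, 75.3], [28.6, -69.3], [-0.4, 241.3], [-225.4, 255.7]]
[[  28  112]
 [  30  -23]
 [  -7  287]
 [-224  295]]
```

```bash
python3 - <<'E'
from h import *
for f in('side7','side8','side9','side10'):
    im=cv2.imread(f'pics/{f}.png').astype(float)
    s=(im[...,2]-im[...,0])  # yellow: R-B
    out=[]
    for c in (315,320,325,330):
        col=s[240:262,c]; th=(col[:3].mean()+col[-4:].mean())/2
        i=np.where(col<th)[0][0]; out.append(240+i-1+(col[i-1]-th)/(col[i-1]-col[i]))
    print(f,np.round(out,2))
E
```

```text
side7 [248.3  248.05 247.86 247.41]
side8 [250.76 250.33 249.94 249.87]
side9 [250.83 250.47 249.97 249.94]
side10 [250.83 250.47 250.   249.94]
```

```bash
python3 - <<'E'
from h import *
for f in('side4','side5','side6','side7','side10'):
    im=cv2.imread(f'pics/{f}.png').astype(float)
    s=(im[...,2]-im[...,0])
    out=[]
    for c in (315,320,325):
        col=s[236:262,c]; 
        th=(col[:3].mean()+col[-4:].mean())/2
        i=np.where(col<th)[0][0]; out.append(236+i-1+(col[i-1]-th)/(col[i-1]-col[i]))
    print(f,np.round(out,2))
    if f=='side10':
        for c,v in zip((315,320,325),out):
            print(onplane('side',[(c,v)],1,2.))
print(proj('side',[[640,2,69],[640,2,55]]))
# stud reference: head center px obs
print(proj('side',[[676,-10,147]]),300+292/8-.4,185+235/8-.4)
E
```

```text
side4 [245.27 245.17 245.14]
side5 [246.12 245.85 245.85]
side6 [246.23 245.98 245.88]
side7 [248.3  248.05 247.87]
side10 [250.82 250.47 249.99]
[[635.74414458   2.          57.55623042]]
[[647.02116845   2.          58.03398259]]
[[658.30210426   2.          58.8208907 ]]
[[316.98125852 246.15801789]
 [316.86480968 251.78228449]]
[[335.06485942 215.13054068]] 336.1 213.975
```

```bash
python3 - <<'E'
from h import *
im=viewer.capture('side');a=cv2.imread('pics/side10.png')
print(np.abs(im[180:270,285:365].astype(int)-a[180:270,285:365]).mean())
o=bot.get_obs();print(o['time'],o['contact_force'])
print(bot.close_job())
E
```

```text
0.3163425925925926
15.075 [-0.34024135  0.82460355  0.55827739]
the job is handed in; nothing more can be done
None
```

The yellow pen holder is hanging on both studs, and I handed the job in at about 15.1 s with the gripper well clear. I gripped the cup sides with the tool tilted about 12°, aligned the holder to the studs by eye in the top camera, and felt forward in steps of about 1.2 to 1.5 mm. Then I drew it down to a firm stop and let go.

**What the last checks showed**
- **Both studs engaged:** in the last top picture, both stud heads stand in front of the ears.
- **Seated:** it moved down about 13 mm from the entry height. The planned 14 mm assumes entry at the centre of the round part. The last downward steps gave no movement, and the side view puts the underside about 55 mm above the desk once scaled to the visible stud, as it should be.
- **Still hanging free:** the holder did not move between letting go and the final pictures, and the force on the tool was back to zero within its noise.
- **Gentle contact:** readings on the panel and studs were about 4 N at most, taken at the end of each small move.
- **Other objects:** the arm's path kept clear of the phone, tape, eraser and mug. In the last top picture they look unmoved, though the arm was still close to the phone in that view.

**What was less certain**
- **Pitch:** while feeling for the panel I turned the holder about 1° the wrong way, then turned it back.
- **Flatness:** the pictures show upright only to within about 1 to 2°, and I did not measure how flat the lower back lies on the panel.
- **Side camera:** it reads about 2 to 3 mm high near the rail, so I judged the seated height against the visible stud. One ear-edge reading came out about 3 mm different from the rest.

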